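# Flip the canister lid shut and push up its clip

### The job

Close up the steel canister on the tray: push its open lid over until it is fully shut, and only then push the brass clip on its front up until it stands fully upright against the lid's edge. The canister stays standing on the tray about where it is, neither lifted nor shoved along, and the other things on the tray are left alone.

Things in the scene. Friction and masses are not known exactly. Their poses are not given: they have to be found in the camera images.
- canister: Small full steel canister, loose on the tray, about 0.85 kg (with its lid about 0.95 kg), 104 mm in diameter, its body 101 mm high. Origin: centre of its underside. Own z up; own +x points to its back (lid hinge), own -x to its front (clip).
- lid (a joint): Angle of the lid, rad: 0 fully shut, 1.57 upright, more leans out over the back; starts 1.65 to 1.95, stop at 2.1. Stiff hinge: it stays where left and must be pushed all the way (about 0.1 N m, 1 to 2 N near its free edge). Steel disc 108 mm across, 12 mm thick; shut, its underside is 101 mm and its top 113 mm above the canister's underside.
- lid_hinge (a point): Middle of the lid's hinge axis (parallel to the canister's own y), 56 mm behind the canister's axis and 101 mm above its underside, level with the underside of the shut lid.
- lid_edge (a point): Middle of the lid's free edge, half way through its thickness, 110 mm from the hinge; shut, it lies on the front side of the canister.
- clip (a joint): Angle of the brass clip, rad: 0 upright against the lid's edge (closed, its stop); grows as it leans out and down from the canister; starts 0.4 to 0.7. Stiff pivot (0.02 N m, about 1 N pushed at its end): it stays where left, nothing snaps. Plate 28 mm wide, 4 mm thick, 41 mm from pivot to tip, its end bent into a 14 mm hook that reaches over the lid when closed.
- clip_pivot (a point): Middle of the clip's pivot axis (parallel to the canister's own y), 60 mm in front of the canister's axis and 78 mm above its underside.
- clip_tip (a point): Middle of the end of the clip plate, 41 mm from the pivot; upright, it is 119 mm above the canister's underside and the plate's outer face is 64 mm in front of the canister's axis.
- tray: Fixed wooden tray 420 x 660 mm, long side along its own y; floor 12 mm thick, rim 24 mm high. Origin: centre of its underside, on the counter.
- squeezer: Closed hinged cast aluminium citrus squeezer, lying, loose, 215 x 76 x 48 mm high. Origin under the centre of its round cups; handles run to its own -x. Not to be disturbed.
- reamer: White ribbed ceramic reamer, loose, dish 116 mm in diameter, 70 mm high. Origin: centre of its underside. Not to be disturbed.
- pitcher: Clear glass pitcher, loose, 100 mm in diameter, 160 mm high, handle reaching 86 mm from its axis to its own +y. Origin: centre of its underside. Not to be disturbed.
- spoon: Bamboo spoon, loose, 200 mm long, lying along its own x. Origin: underside of its middle. Not to be disturbed.
Mind the look-alikes: they are no part of the job. Of the things like the canister, leave any that is blue, green or turquoise; of the rest the larger one is meant.

How it is judged:
By the outcome, as a careful person would: the job done as asked, in the order asked, and still so for the second after the job is handed in, with the robot touching nothing.
It also fails if it takes over 42 s, if anything falls off the work surface, if the arm or the gripper's body presses on something with over 40 N, if the wrist force passes 120 N, or if a joint passes its speed limit or range.

### The arm

A 6-joint arm with a two-finger parallel gripper is mounted at the origin on the work surface. World frame = base frame: x ahead of the robot, y to its left, z up, the work surface at z = 0. Lengths are in m, angles in rad, forces in N, time in s.
With the tool pointing down it reaches from about 0.35 to 0.85 m from the base axis. Payload 8.1 kg.
Tool frame: the origin (TCP) lies between the finger pads; the fingertips stand 11 mm ahead of it and the grasp point (between the pads) lies 8 mm behind it (tips_ahead is the z of the fingertips in the tool frame, in m); z points along the fingers, y is the line along which they close (so a half turn about z gives the same grasp; the last joint's range is limited). The gripper opens to 93 mm and grips with 3 to 60 N. Pads are 15 mm wide; open, the fingers measure 128 mm over their backs; the gripper's body (75 mm by 188 mm) begins 65 mm behind the grasp point.
Start: joints at [-1.348, 0.13, 1.488, -0, 1.523, -0.085], TCP at [0.182, -0.572, 0.23] pointing down, gripper open.
Joint ranges: [-2.96, 2.96], [-0.89, 2.26], [0.02, 2.5], [-1.34, 4.48], [0, 2.73], [-2.66, 2.66]. Speed limits (rad/s): [2.39, 2.39, 2.79, 3.14, 3.14, 3.14].

### API

Orientations are given as a rotation vector (axis times angle).
In Python, from plant import read_state, read_camera, close_job, tips_ahead gives the robot as it stands. The module is installed in compiled form; this text tells all that it offers.
- The arm moves only by the tool move_arm, never from a script. Its argument "plan" is a list of rows, each a list of 7 numbers: the turn, a rotation vector about the tool's x, y, z in units of 6 degrees (1.0 is 6 degrees), then the shift along the tool's x, y, z in units of 25 mm (1.0 is 25 mm), then the finger opening in mm, from 0 to 93. A call has exactly 10 rows; each row shifts and turns the commanded pose from where the row before left it, along the tool's axes as they then stand; what a row does not reach is not made up. A row lasts 1/10 s, in which the tool goes at most 50 mm and 8.59 degrees, less where a joint would pass 70% of its speed; a pose out of reach is approached as far as the arm can. A call is refused whole if a number of a shift passes 1 or a number of a turn 1, either way. A call with a gripper value outside its range is refused whole. The fingers move at their own pace and stop on an object; "force" is the grip in N (left out, the last holds). Time passes only in rows, so rows that do not move let the fingers close, or fill a call up. It gives the time, the measured TCP pose, the force, the opening and the grip force at its end, in the units of the state.
- read_state(): the state, without advancing time (a new reading comes with each control period).
- read_camera(name): name is "side" or "top"; returns a dict with "frame" (480x640x3 uint8, red, green, blue), "z_map" (480x640 float32, m along the optical axis (not along the pixel's ray), 0 where there is no reading), "fx", "fy", "cx", "cy" (pixels), "rvec" (rotation vector, rad) and "tvec" (3), from world to camera coordinates, as OpenCV has them. Camera axes: x right, y down, z forward; pixel columns grow to the right and rows downward; lengths in m; the calibration is good to about 2 mm. A picture is of the moment at which its call begins.
- close_job(): hands the job in; it is judged then, once.
The state is a dict: "t": time; "q": joint angles; "dq": joint speeds; "joint_torque": joint torques, N m; "tool_pos": TCP position; "orientation": TCP orientation; "force": force on the tool from outside, world axes, zero at the start; "wrist_torque": the same for the moment, N m; "opening": finger opening in m; "gripper_force": force on a finger pad.
Only numpy, scipy, OpenCV 4.12 (cv2) and the standard library are available. Lean on these libraries where they do the work, as an engineer would, in place of code of your own. Each camera call takes 0.05 s, during which the arm holds its last target. There are 200 camera calls.

## Working session

There is one attempt and no reset: what is moved stays moved. The work goes in short steps, Python scripts to look and compute and a tool call to move; the robot and the scene stay as the last step left them, time stands still between calls to the robot, and variables do not carry over. Pictures are saved under pics/ and viewed, at most 10 in all, crops included, and the job is handed in when it is done.

Besides the shell and the picture viewer there is one more tool, called after "Emit:" as name([rows], argument=value, ...), one row to a line, values as JSON. move_arm: Moves the arm, as the interface text tells. Its arguments: {"type":"object","properties":{"plan":{"type":"array","items":{"type":"array","items":{"type":"number"}}},"force":{"type":"number"}},"required":["plan"]}

```bash
mkdir -p pics; cat > h.py <<'E'
import numpy as np,cv2
from plant import *
from scipy.spatial.transform import Rotation as R
def cloud(c):
    z=c['z_map'];v,u=np.mgrid[:480,:640]
    P=np.stack([(u-c['cx'])/c['fx']*z,(v-c['cy'])/c['fy']*z,z],-1)
    Rm=R.from_rotvec(np.ravel(c['rvec'])).as_matrix()
    W=(P-np.ravel(c['tvec']))@Rm
    W[z==0]=np.nan
    return W
def save(c,n): cv2.imwrite('pics/'+n+'.png',c['frame'][:,:,::-1])
E
python3 - <<'E'
from h import *
for n in('side','top'):
    c=read_camera(n);save(c,n+'0');np.save(n+'0.npy',cloud(c))
    Rm=R.from_rotvec(np.ravel(c['rvec'])).as_matrix();print(n,-Rm.T@np.ravel(c['tvec']),Rm[2],c['fx'])
s=read_state();print(s)
E
```

```text
side [-0.28031287 -1.12285439  1.18930536] [ 0.4791027   0.60366248 -0.63722226] 615.5869394096496
top [ 0.37142476 -0.1186613   1.26129227] [ 0.1163241  -0.00147502 -0.99321021] 529.4441582514768
{'t': 0.1, 'q': array([-1.34839509e+00,  1.31096614e-01,  1.48915076e+00, -1.61853316e-05,
        1.52296417e+00, -8.54235865e-02]), 'dq': array([ 0.0013883 , -0.00293492, -0.00203103,  0.00085913,  0.00030745,
       -0.00014797]), 'joint_torque': array([ 8.33464583e-04, -5.61336851e+01, -4.93098414e+01,  7.70995463e-02,
        2.91285489e-02, -2.20610269e-05]), 'tool_pos': array([ 0.18168869, -0.5713306 ,  0.22869653]), 'orientation': array([-3.10286031e+00, -4.81377084e-01,  1.99259217e-04]), 'force': array([-0.318034  ,  0.11314467, -0.23042812]), 'wrist_torque': array([ 0.01410768, -0.0444473 , -0.06061283]), 'gripper_force': 0.0, 'opening': 0.09301531392902107}
```

View pics/side0.png

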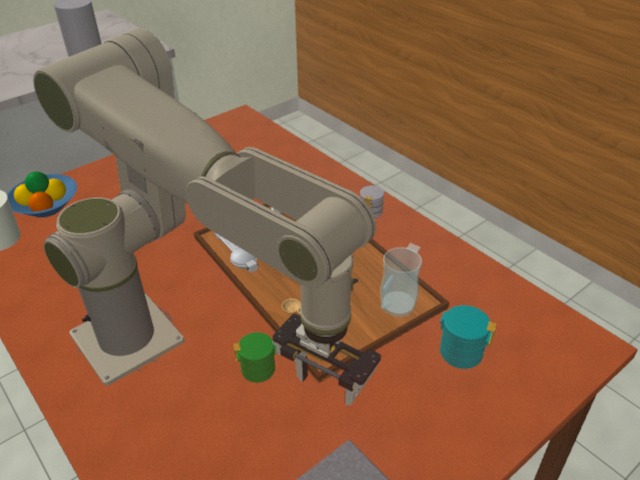

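View pics/top0.png

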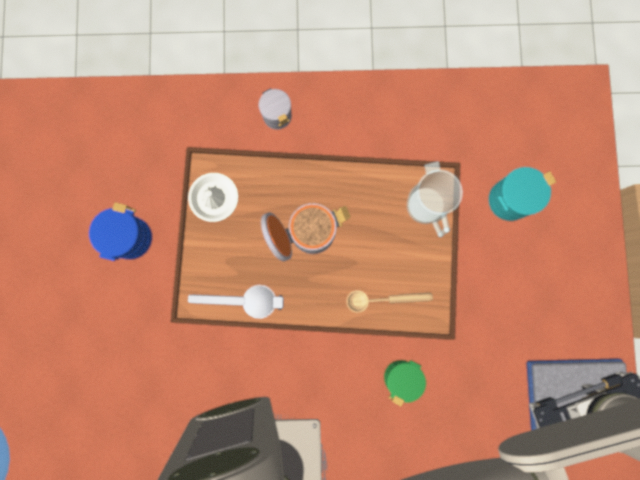

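The top view shows the canister at about (312,228), its lid open to the left (277,237) and its clip at (342,214). Image up is world +x and image left is +y. I'll measure these next.

```bash
python3 - <<'E'
from h import *
W=np.load('top0.npy');im=cv2.imread('pics/top0.png');hsv=cv2.cvtColor(im,cv2.COLOR_BGR2HSV)
print('floor',W[270,330],W[215,380])
sub=np.zeros((480,640),bool);sub[195:262,250:352]=1
z=W[...,2]
rim=sub&(abs(z-0.113)<.004)
ys,xs=np.where(rim);print(rim.sum(),xs.min(),xs.max(),ys.min(),ys.max())
for r in range(200,262,6): print(r,' '.join('%3d'%(1000*z[r,c]) if z[r,c]==z[r,c] else '  .' for c in range(256,354,4)))
br=np.zeros_like(sub);br[205:226,333:352]=1
m=br&(hsv[...,1]>120)&(z>.06);P=W[m];print('clip',len(P),np.round(P[np.argsort(P[:,2])][::6],3))
lid=sub&(z>.13);P=W[lid];print('lid',len(P),P.min(0),P.max(0));i=P[:,2]>P[:,2].max()-.008;print('top',P[i].mean(0))
np.save('lid.npy',P)
c=P.mean(0);print(c,np.linalg.svd(P-c,full_matrices=0)[1:])
E
python3 -c "
import cv2;i=cv2.imread('pics/top0.png')[180:270,240:370];cv2.imwrite('pics/crop0.png',cv2.resize(i,None,fx=6,fy=6,interpolation=2))"
```

```text
floor [ 0.44871289 -0.14197003  0.01603321] [ 0.57762164 -0.26493072  0.01155574]
1586 286 347 204 250
200  13  13   9   8  13  11  10   8  11   9   8  10  11  12  10  14  10  10  11  11  11  11  10  13  12
206  15  15  14  12   9  13  11  11  12  12  12  10 114 114 112 115 111   9  10  11   4  15  13  13  11
212   8   8  11  13  12  11  14   8  11  10 109 114 118 112 114 112 114 112 112  95  96 101 127 123   9
218  11  11 197 194 169 145  14  15  12 115 108 117 112 118 114 110 114 112 109 110  96  95 130 129  15
224  11  11 210 199 181 163 140  14  12 110 112 113 116 112 109 108 111 116   . 109  97  93  13   9   8
230  16  11 211 210 195 174 155 130 115 111 110 112 113 116 111 110 109 114 113 111  12   5  11  11  10
236  12  11 212 211 205 188 167 144 118 110 113 109 114 111 111 114 115 113 116 110   9  11  10  14  11
242   9   8  11 213 211 197 177 158 133 115 108 117 113 109 112 115 110 111 113  45  10  13  10   9  11
248  14  14  12  12 206 205 187 169 147  10  14  64 113 113 114 111 107  83  13  16  10  11  12   9  12
254  11  13  10  10  14 201 197 181 161   9  12  11   6  17  
[... 580 characters left out ...]
 0.123]
 [ 0.558 -0.186  0.124]
 [ 0.581 -0.176  0.125]
 [ 0.569 -0.176  0.126]
 [ 0.563 -0.178  0.126]
 [ 0.574 -0.174  0.127]
 [ 0.552 -0.173  0.128]
 [ 0.565 -0.176  0.128]
 [ 0.556 -0.175  0.129]
 [ 0.569 -0.173  0.13 ]
 [ 0.555 -0.182  0.13 ]
 [ 0.564 -0.171  0.131]
 [ 0.558 -0.173  0.132]
 [ 0.553 -0.175  0.132]
 [ 0.566 -0.167  0.135]]
lid 947 [ 0.45973486 -0.1817106   0.1300009 ] [ 0.57727794 -0.00067681  0.21909639]
top [ 0.50621783 -0.01585542  0.2140736 ]
[ 0.51134099 -0.03361946  0.18051293] (array([1.04469996, 0.8536821 , 0.48344698]), array([[-0.3033925 ,  0.67738272,  0.67015345],
       [-0.92455918, -0.37942288, -0.03505141],
       [-0.23052833,  0.63023086, -0.74139447]]))
```

View pics/crop0.png

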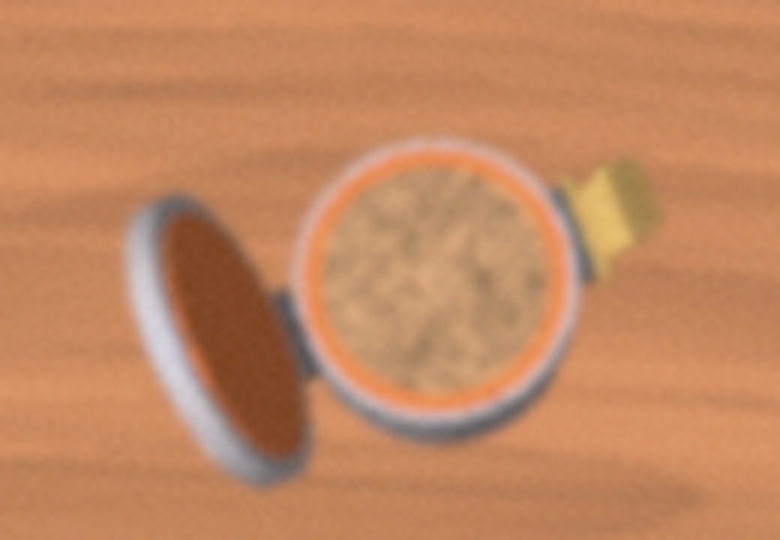

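The crop shows the lid hinge at about (289,236), the rim centre at (313,226) and the clip base at (337,219), so the front points toward world (0.34, -0.94). I'll refine these and work out the moves.

```bash
python3 - <<'E'
from h import *
from scipy.optimize import least_squares
W=np.load('top0.npy');z=W[...,2]
sub=np.zeros((480,640),bool);sub[195:256,284:338]=1
m=(sub&(z>.1)&(z<.122)).astype(np.uint8)
cs=max(cv2.findContours(m,0,2)[0],key=cv2.contourArea)[:,0]
m2=(cs[:,1]<215)|((cs[:,0]>325)&(cs[:,1]>228))
P=np.array([W[b,a] for a,b in cs])[:,:2][m2]
r=least_squares(lambda p:np.hypot(*(P-p[:2]).T)-p[2],[.54,-.1,.052],loss='soft_l1',f_scale=.002);print('circle',r.x,len(P))
L=np.load('lid.npy');L=L[L[:,1]<.01];L=L[L[:,1]>-.1];c2=r.x[:2]
# inner face: brown; axis direction from lid width
i=L[:,2]>.17
d=np.median(L[:,:2],0)-c2;print('lid dir',np.degrees(np.arctan2(-d[1],-d[0])))
Q=np.array([[.566,-.172]])-c2;print('clip dir',np.degrees(np.arctan2(Q[0,1],Q[0,0])),np.hypot(*Q[0]))
# planar fit with hsv brown
im=cv2.imread('pics/top0.png');
cu,su=np.linalg.svd(L[:,:2]-L[:,:2].mean(0),full_matrices=0)[1:];print(cu,su)
f=np.array([np.cos(np.radians(-70)),np.sin(np.radians(-70))])
b=-(L[:,:2]-c2)@f
o=np.argsort(L[:,2]);print('lid (back,z)',np.round(np.c_[b,L[:,2]][o][::40],3).tolist())
s=read_state();print(R.from_rotvec(s['orientation']).as_matrix(),tips_ahead)
E
```

```text
circle [ 0.53919704 -0.10387652  0.05113135] 31
lid dir -67.90358825961843
clip dir -68.52300760400735 0.07320660744608122
[0.85308994 0.31753854] [[-0.94229478 -0.33478433]
 [-0.33478433  0.94229478]]
lid (back,z) [[0.061, 0.13], [0.063, 0.138], [0.066, 0.144], [0.067, 0.15], [0.068, 0.154], [0.069, 0.159], [0.072, 0.164], [0.072, 0.168], [0.075, 0.172], [0.078, 0.176], [0.076, 0.18], [0.079, 0.183], [0.091, 0.187], [0.081, 0.191], [0.083, 0.194], [0.091, 0.197], [0.082, 0.2], [0.086, 0.203], [0.093, 0.206], [0.1, 0.209], [0.088, 0.211], [0.089, 0.213], [0.096, 0.215]]
[[ 9.52994658e-01  3.02986869e-01 -3.72850962e-04]
 [ 3.02987074e-01 -9.52993364e-01  1.57545156e-03]
 [ 1.22016643e-04 -1.61436594e-03 -9.99998689e-01]] 0.011
```

```bash
cat >> h.py <<'E'
C=np.array([.539,-.104]);A=np.radians(-69);f=np.array([np.cos(A),np.sin(A)]);s_=np.array([-f[1],f[0]])
def st(front=None,z=None,side=0):
    s=read_state();p=s['tool_pos'];M=R.from_rotvec(s['orientation']).as_matrix();d=p[:2]-C
    print('t %.2f front %.4f side %.4f z %.4f yawY %.1f tilt %.1f F(front,side,z) %s open %.3f'%(s['t'],d@f,d@s_,p[2],np.degrees(np.arctan2(M[1,1],M[0,1])),np.degrees(np.arccos(-M[2,2])),np.round([s['force'][:2]@f,s['force'][:2]@s_,s['force'][2]],2),s['opening']))
    if front is not None: print('units',np.round(M.T@(np.r_[C+front*f+side*s_,z]-p)/.025,2))
E
```

Emit:
move_arm([
  [0,0,-0.57,0,0,-0.6,0],
  [0,0,0,0.8,-0.7,-0.6,0],
  [0,0,0,0.8,-0.7,-0.6,0],
  [0,0,0,0.8,-0.7,-0.6,0],
  [0,0,0,0.8,-0.7,-0.4,0],
  [0,0,0,0.8,-0.7,0,0],
  [0,0,0,0.8,-0.7,0,0],
  [0,0,0,0.8,-0.7,0,0],
  [0,0,0,0.8,-0.7,0,0],
  [0,0,0,0.8,-0.7,0,0],
], force=30)

```text
t: 1.1
tool_pos: [0.2934, -0.359, 0.2992]
orientation: [-3.088, -0.574, 0.0]
force: [1.0, -0.3, -0.7]
opening: 0.0176
gripper_force: 0.0
```

```bash
python3 -c "
from h import *
st(-.145,.30)"
```

```text
t 1.10 front 0.1500 side -0.3206 z 0.2992 yawY -69.0 tilt 0.0 F(front,side,z) [ 0.59  0.8  -0.66] open 0.018
units [ 12.84 -11.79  -0.03]
```

Emit:
move_arm([
  [0,0,0,0.95,-0.9,0,0],
  [0,0,0,0.95,-0.9,0,0],
  [0,0,0,0.95,-0.9,0,0],
  [0,0,0,0.95,-0.9,0,0],
  [0,0,0,0.95,-0.9,0,0],
  [0,0,0,0.95,-0.9,0,0],
  [0,0,0,0.95,-0.9,0,0],
  [0,0,0,0.95,-0.9,0,0],
  [0,0,0,0.95,-0.9,0,0],
  [0,0,0,0.95,-0.9,0,0],
])

```text
t: 2.1
tool_pos: [0.4342, -0.0634, 0.2993]
orientation: [-3.089, -0.574, 0.001]
force: [1.4, -0.1, -0.1]
opening: 0.0005
gripper_force: 0.0
```

```bash
python3 -c "
from h import *
st(-.145,.30)"
```

```text
t 2.10 front -0.0754 side -0.0833 z 0.2993 yawY -68.9 tilt 0.0 F(front,side,z) [ 0.65  1.27 -0.13] open 0.000
units [ 3.34 -2.78 -0.03]
```

Emit:
move_arm([
  [0,0,0,0.9,-0.9,0,0],
  [0,0,0,0.8,-0.8,0,0],
  [0,0,0,0.8,-0.8,0,0],
  [0,0,0,0.5,-0.3,0,0],
  [0,0,0,0,0,0,0],
  [0,0,0,0,0,0.9,0],
  [0,0,0,0,0,0.9,0],
  [0,0,0,0,0,0.9,0],
  [0,0,0,0,0,0.9,0],
  [0,0,0,0,0,0.6,0],
])

```text
t: 3.1
tool_pos: [0.4778, 0.0262, 0.1928]
orientation: [-3.089, -0.572, 0.003]
force: [0.1, -0.0, 0.1]
opening: 0.0006
gripper_force: 0.0
```

```bash
python3 - <<'E'
from h import *
st(-.13,.186)
c=read_camera('side');save(c,'side1')
i=c['frame'][100:360,150:480,::-1];cv2.imwrite('pics/side1c.png',cv2.resize(i,None,fx=2.2,fy=2.2))
E
```

```text
t 3.10 front -0.1435 side -0.0104 z 0.1928 yawY -69.0 tilt 0.1 F(front,side,z) [0.06 0.1  0.14] open 0.001
units [0.42 0.54 0.27]
```

View pics/side1c.png

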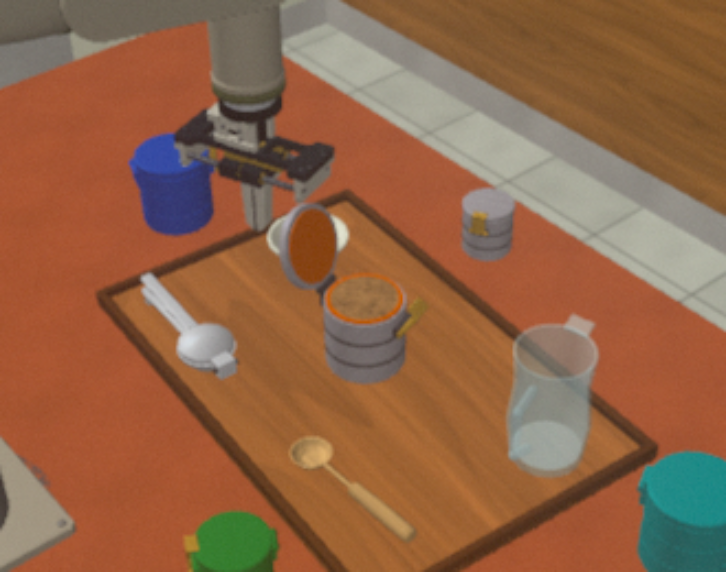

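The closed fingers stand behind the open lid (lid at about (312,245) in the crop), clear of everything. I'll start the push.

Emit:
move_arm([
  [0,0,0,0.2,0.23,-0.07,0],
  [0,0,0,0.2,0.23,-0.07,0],
  [0,0,0,0,0.23,-0.07,0],
  [0,0,0,0,0.23,-0.07,0],
  [0,0,0,0,0.23,-0.07,0],
  [0,0,0,0,0.23,-0.07,0],
  [0,0,0,0,0.23,-0.07,0],
  [0,0,0,0,0.23,-0.07,0],
  [0,0,0,0,0.23,-0.07,0],
  [0,0,0,0,0.23,-0.07,0],
])

```text
t: 4.15
tool_pos: [0.5088, -0.0231, 0.212]
orientation: [-3.089, -0.574, 0.001]
force: [-1.6, 0.6, -0.3]
opening: 0.0004
gripper_force: 0.4
```

```bash
python3 - <<'E'
from h import *
st(-.0855,.209)
E
```

```text
t 4.15 front -0.0863 side 0.0008 z 0.2120 yawY -68.9 tilt 0.0 F(front,side,z) [-1.14 -1.32 -0.34] open 0.000
units [-0.03  0.03  0.12]
```

Emit:
move_arm([
  [0,0,0,0,0.3,0.04,0],
  [0,0,0,0,0.3,0.04,0],
  [0,0,0,0,0.3,0.04,0],
  [0,0,0,0,0.29,0.07,0],
  [0,0,0,0,0.29,0.07,0],
  [0,0,0,0,0.29,0.07,0],
  [0,0,0,0,0.26,0.15,0],
  [0,0,0,0,0.26,0.15,0],
  [0,0,0,0,0.26,0.15,0],
  [0,0,0,0,0,0,0],
])

```text
t: 5.15
tool_pos: [0.5315, -0.0828, 0.1917]
orientation: [-3.089, -0.573, 0.002]
force: [-0.3, -0.4, 0.0]
opening: 0.0004
gripper_force: 0.0
```

```bash
python3 - <<'E'
from h import *
st(-.0219,.1926)
E
```

```text
t 5.15 front -0.0224 side 0.0006 z 0.1917 yawY -69.0 tilt 0.1 F(front,side,z) [ 0.28 -0.44  0.03] open 0.000
units [-0.02  0.02 -0.04]
```

Emit:
move_arm([
  [0,0,0,0,0.21,0.21,0],
  [0,0,0,0,0.21,0.21,0],
  [0,0,0,0,0.21,0.21,0],
  [0,0,0,0,0.15,0.26,0],
  [0,0,0,0,0.15,0.26,0],
  [0,0,0,0,0.15,0.26,0],
  [0,0,0,0,0.1,0.26,0],
  [0,0,0,0,0.1,0.26,0],
  [0,0,0,0,0.1,0.26,0],
  [0,0,0,0,0,0,0],
])

```text
t: 6.15
tool_pos: [0.5439, -0.1144, 0.1369]
orientation: [-3.088, -0.574, 0.001]
force: [0.2, -0.6, -0.3]
opening: 0.0006
gripper_force: 0.0
```

```bash
python3 - <<'E'
from h import *
st(.0115,.136)
c=read_camera('side')
i=c['frame'][150:320,230:450,::-1];cv2.imwrite('pics/side2c.png',cv2.resize(i,None,fx=3.3,fy=3.3,interpolation=2))
E
```

```text
t 6.15 front 0.0115 side 0.0008 z 0.1369 yawY -69.0 tilt 0.1 F(front,side,z) [ 0.68 -0.03 -0.31] open 0.001
units [-0.03  0.    0.04]
```

View pics/side2c.png

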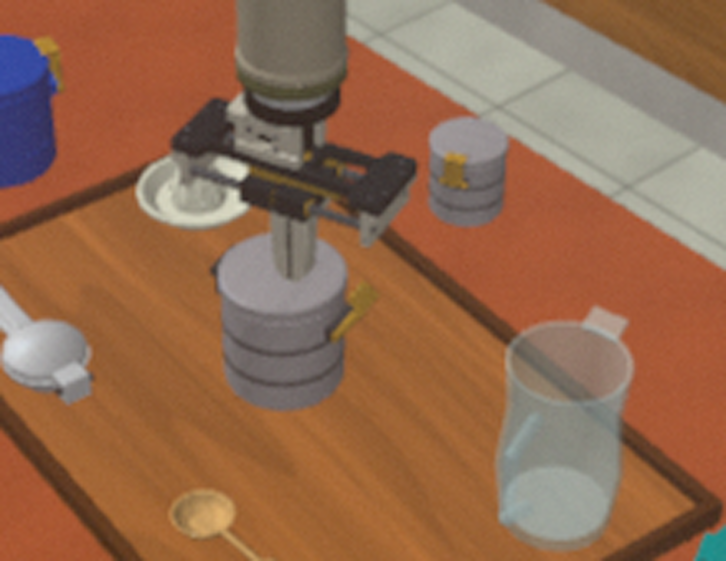

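The lid is now nearly flat on the body, with the fingers at about (292,270) on top of it, and the clip still leans out at (352,312). I'll press gently until the force shows it is seated.

Emit:
move_arm([
  [0,0,0,0,0,0.04,0],
  [0,0,0,0,0,0.04,0],
  [0,0,0,0,0,0.04,0],
  [0,0,0,0,0,0.02,0],
  [0,0,0,0,0,0,0],
  [0,0,0,0,0,0,0],
  [0,0,0,0,0,0,0],
  [0,0,0,0,0,0,0],
  [0,0,0,0,0,0,0],
  [0,0,0,0,0,0,0],
])

```text
t: 7.2
tool_pos: [0.5444, -0.1143, 0.1361]
orientation: [3.088, 0.574, 0.001]
force: [-5.5, 1.2, 11.2]
opening: 0.0006
gripper_force: 5.5
```

```bash
python3 - <<'E'
from h import *
st(.0115,.136)
E
```

```text
t 7.20 front 0.0115 side 0.0013 z 0.1361 yawY -68.9 tilt 0.1 F(front,side,z) [-3.12 -4.66 11.2 ] open 0.001
units [-0.05 -0.    0.01]
```

Emit:
move_arm([
  [0,0,0,0,0,-0.7,0],
  [0,0,0,0,0,-0.8,0],
  [0,0,0,0,0,-0.8,0],
  [0,0,0,0,0.8,0,0],
  [0,0,0,0,0.9,0,0],
  [0,0,0,0,0.9,0,0],
  [0,0,0,0,0.9,0,0],
  [0,0,0,0,0.9,0,0],
  [0,0,0,0,0.1,0,0],
  [0,0,0,0,0,0,0],
])

```text
t: 8.2
tool_pos: [0.5844, -0.2195, 0.1916]
orientation: [-3.088, -0.573, 0.001]
force: [0.4, -0.1, -0.6]
opening: 0.0006
gripper_force: 0.0
```

```bash
python3 - <<'E'
from h import *
st(.125,.118)
c=read_camera('side');W=cloud(c)
i=c['frame'][150:320,230:450,::-1];cv2.imwrite('pics/side3c.png',cv2.resize(i,None,fx=3.3,fy=3.3,interpolation=2))
c=read_camera('top');W=cloud(c);z=W[...,2];save(c,'top3')
m=(z>.105)&(z<.15)&(np.hypot(W[...,0]-C[0],W[...,1]-C[1])<.056)
P=W[m];print(len(P),P.min(0),P.max(0),np.median(P,0));A=np.c_[P[:,:2]-C,np.ones(len(P))];print('plane',np.linalg.lstsq(A,P[:,2],rcond=None)[0])
hsv=cv2.cvtColor(c['frame'],cv2.COLOR_RGB2HSV)
m=(abs(hsv[...,0].astype(int)-23)<7)&(hsv[...,1]>90)&(z>.09)&(z<.15)&(np.hypot(W[...,0]-C[0],W[...,1]-C[1])<.11)
P=W[m];d=P[:,:2]-C;print('clip',len(P),np.percentile(d@f,[2,50,98]),np.percentile(d@s_,[2,50,98]),np.percentile(P[:,2],[2,98]))
E
```

```text
t 8.20 front 0.1241 side 0.0010 z 0.1916 yawY -69.0 tilt 0.0 F(front,side,z) [ 0.26  0.36 -0.61] open 0.001
units [-0.04  0.04  2.95]
925 [ 0.48615982 -0.15761198  0.11216605] [ 0.5918061  -0.04859842  0.13175759] [ 0.53364884 -0.11569205  0.12468127]
plane [ 0.00690136 -0.0087245   0.12458577]
clip 17 [0.05704407 0.06437155 0.07646453] [-0.01821143 -0.01384234 -0.0102115 ] [0.09237822 0.13234261]
```

View pics/side3c.png

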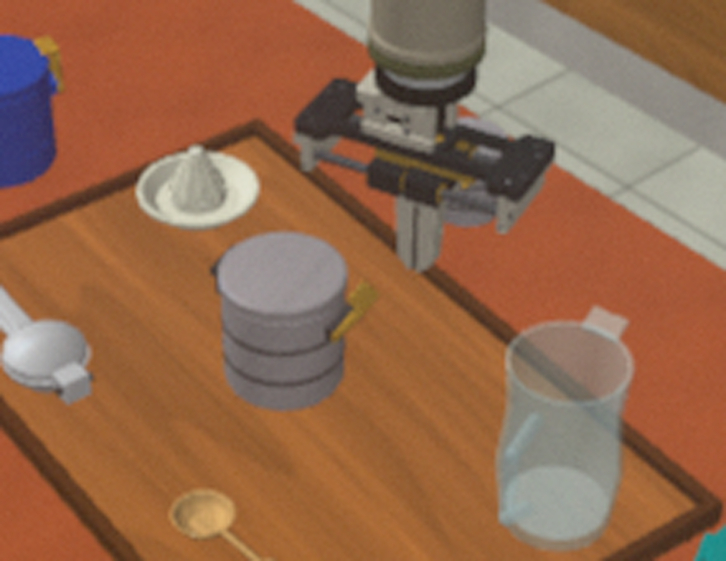

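The lid is shut and flat (top at z = 0.125, as expected) and the fingers stand in front of the clip, which is at (352,312). Next I lower them and push the clip back.

Emit:
move_arm([
  [0,0,0,0,0,0.75,0],
  [0,0,0,0,0,0.75,0],
  [0,0,0,0,0,0.75,0],
  [0,0,0,0,0,0.7,0],
  [0,0,0,0,-0.2,0,0],
  [0,0,0,0,-0.25,0,0],
  [0,0,0,0,-0.25,0,0],
  [0,0,0,0,-0.25,0,0],
  [0,0,0,0,-0.25,0,0],
  [0,0,0,0,0,0,0],
])

```text
t: 9.3
tool_pos: [0.574, -0.1906, 0.119]
orientation: [3.088, 0.575, 0.002]
force: [0.2, 0.4, 0.3]
opening: 0.0002
gripper_force: 0.0
```

```bash
python3 - <<'E'
from h import *
st(.0815,.118)
E
```

```text
t 9.30 front 0.0934 side 0.0016 z 0.1190 yawY -68.9 tilt 0.1 F(front,side,z) [-0.3   0.32  0.34] open 0.000
units [-0.06 -0.48  0.04]
```

Next, 10 mm more, then a check.

Emit:
move_arm([
  [0,0,0,0,-0.08,0,0],
  [0,0,0,0,-0.08,0,0],
  [0,0,0,0,-0.08,0,0],
  [0,0,0,0,-0.08,0,0],
  [0,0,0,0,-0.06,0,0],
  [0,0,0,0,-0.04,0,0],
  [0,0,0,0,0,0,0],
  [0,0,0,0,0,0,0],
  [0,0,0,0,0,0,0],
  [0,0,0,0,0,0,0],
])

```text
t: 10.3
tool_pos: [0.5699, -0.1815, 0.118]
orientation: [-3.089, -0.574, 0.0]
force: [-0.9, 0.6, 0.0]
opening: 0.0006
gripper_force: 0.0
```

```bash
python3 - <<'E'
from h import *
st(.0815,.118)
F=[]
for i in range(4):
    c=read_camera('side');s=read_state();F.append(s['force'][:2]@f)
print(np.round(F,2))
i=c['frame'][200:290,280:400,::-1];cv2.imwrite('pics/side4c.png',cv2.resize(i,None,fx=6,fy=6,interpolation=2))
E
```

```text
t 10.30 front 0.0834 side 0.0011 z 0.1180 yawY -68.9 tilt 0.0 F(front,side,z) [-0.91 -0.61  0.02] open 0.001
units [-0.04 -0.08  0.  ]
[-0.02  0.01 -0.33 -0.57]
```

View pics/side4c.png

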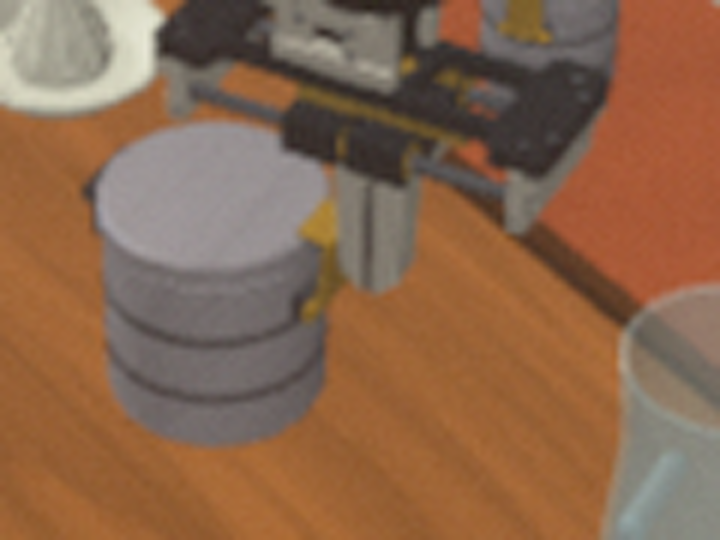

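The clip is nearly upright, its hook at about (320,222) over the lid's edge, with the finger against its tip. I'll go on in sub-millimetre steps and watch the force.

Emit:
move_arm([
  [0,0,0,0,-0.03,0,0],
  [0,0,0,0,-0.03,0,0],
  [0,0,0,0,-0.03,0,0],
  [0,0,0,0,-0.03,0,0],
  [0,0,0,0,0,0,0],
  [0,0,0,0,0,0,0],
  [0,0,0,0,0,0,0],
  [0,0,0,0,0,0,0],
  [0,0,0,0,0,0,0],
  [0,0,0,0,0,0,0],
])

```text
t: 11.5
tool_pos: [0.5689, -0.1787, 0.1181]
orientation: [-3.089, -0.574, 0.0]
force: [0.8, -0.5, -0.1]
opening: 0.0005
gripper_force: 0.0
```

```bash
cat > m.py <<'E'
from h import *
st(.0815,.118)
F=[]
for i in range(6):
    c=read_camera('top');s=read_state();F.append(s['force'][:2]@f)
print(np.round(F,2),np.mean(F))
W=cloud(c);z=W[...,2];h=cv2.cvtColor(c['frame'],cv2.COLOR_RGB2HSV)
m=((z>.119)&(z<.130)&(np.hypot(W[...,0]-C[0],W[...,1]-C[1])<.06)&(h[...,1]<70)).astype(np.uint8)
P=W[m>0];print('lid centre',len(P),P[:,:2].min(0),P[:,:2].max(0))
E
python3 m.py
```

```text
t 11.50 front 0.0804 side 0.0011 z 0.1181 yawY -68.9 tilt 0.0 F(front,side,z) [ 0.72  0.57 -0.12] open 0.000
units [-0.05  0.04  0.  ]
[ 1.18  0.25  0.51  0.76 -0.74 -0.11] 0.3088020180921252
lid centre 692 [ 0.48548962 -0.1553116 ] [ 0.5823393  -0.07221718]
```

Emit:
move_arm([
  [0,0,0,0,-0.02,0,0],
  [0,0,0,0,-0.02,0,0],
  [0,0,0,0,-0.02,0,0],
  [0,0,0,0,0,0,0],
  [0,0,0,0,0,0,0],
  [0,0,0,0,0,0,0],
  [0,0,0,0,0,0,0],
  [0,0,0,0,0,0,0],
  [0,0,0,0,0,0,0],
  [0,0,0,0,0,0,0],
])

```text
t: 12.8
tool_pos: [0.5684, -0.1773, 0.1181]
orientation: [3.089, 0.574, -0.0]
force: [1.1, -0.3, 0.5]
opening: 0.0006
gripper_force: 0.2
```

```bash
python3 m.py
```

```text
t 12.80 front 0.0790 side 0.0011 z 0.1181 yawY -68.9 tilt 0.0 F(front,side,z) [0.7  0.88 0.49] open 0.001
units [-0.05  0.1   0.01]
[-0.11  1.66  0.11  0.73 -0.35 -0.4 ] 0.274306901405235
lid centre 707 [ 0.485828   -0.15532398] [ 0.59109169 -0.06998791]
```

```bash
cat > k.py <<'E'
from h import *
st(.0815,.118)
c=read_camera('side')
n=cv2.resize(c['frame'][200:290,280:400,::-1],None,fx=6,fy=6,interpolation=2)
o=cv2.imread('pics/side4c.png')
def mt(y0,y1,x0,x1):
    r=cv2.matchTemplate(n[max(0,y0-30):y1+30,max(0,x0-30):x1+30],o[y0:y1,x0:x1],cv2.TM_CCOEFF_NORMED);_,v,_,l=cv2.minMaxLoc(r);return (l[0]-x0+max(0,x0-30))/6,(l[1]-y0+max(0,y0-30))/6,round(v,3)
print('body px shift',mt(130,450,85,290),'lower',mt(330,450,95,335))
Rm=R.from_rotvec(np.ravel(c['rvec'])).as_matrix();g=lambda p:(lambda q:np.array([c['fx']*q[0]/q[2],c['fy']*q[1]/q[2]]))(Rm@p+np.ravel(c['tvec']))
print('px per mm back',(g(np.r_[C-.001*f,.08])-g(np.r_[C,.08])))
cv2.imwrite('pics/side5c.png',n)
E
python3 k.py
```

```text
t 13.10 front 0.0790 side 0.0012 z 0.1182 yawY -68.9 tilt 0.0 F(front,side,z) [-0.4  -0.13 -0.26] open 0.001
units [-0.05  0.1   0.01]
body px shift (-0.16666666666666666, 0.0, 0.992) lower (0.0, 0.0, 0.994)
px per mm back [-0.31252537 -0.1106673 ]
```

View pics/side5c.png

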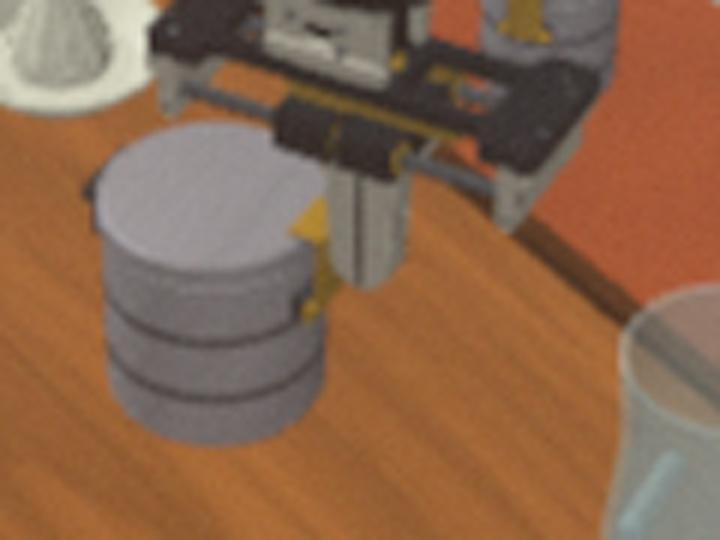

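The hook is further over the lid now, at about (310,225), and the canister hasn't moved. The force is still low, so the clip hasn't reached its stop. I'll continue.

Emit:
move_arm([
  [0,0,0,0,-0.02,0,0],
  [0,0,0,0,-0.02,0,0],
  [0,0,0,0,-0.02,0,0],
  [0,0,0,0,-0.02,0,0],
  [0,0,0,0,0,0,0],
  [0,0,0,0,0,0,0],
  [0,0,0,0,0,0,0],
  [0,0,0,0,0,0,0],
  [0,0,0,0,0,0,0],
  [0,0,0,0,0,0,0],
])

```text
t: 14.15
tool_pos: [0.5681, -0.1761, 0.1187]
orientation: [3.088, 0.573, 0.001]
force: [1.4, -5.0, 1.2]
opening: 0.0002
gripper_force: 2.7
```

```bash
python3 m.py; python3 k.py
```

```text
t 14.15 front 0.0778 side 0.0013 z 0.1187 yawY -69.0 tilt 0.1 F(front,side,z) [ 5.14 -0.5   1.18] open 0.000
units [-0.05  0.15  0.03]
[4.42 5.14 5.85 5.78 5.15 4.76] 5.181249891365884
lid centre 713 [ 0.48598606 -0.15536131] [ 0.59124239 -0.06991967]
t 14.45 front 0.0777 side 0.0013 z 0.1187 yawY -69.0 tilt 0.1 F(front,side,z) [4.76 0.63 1.59] open 0.001
units [-0.05  0.15  0.03]
body px shift (-0.3333333333333333, -0.16666666666666666, 0.987) lower (0.0, -0.16666666666666666, 0.99)
px per mm back [-0.31252537 -0.1106673 ]
```

The force rose sharply to 5 N and the fingers stopped short of their target, so the clip is at its stop and the canister is still in place. I'll back away and look.

Emit:
move_arm([
  [0,0,0,0,0.2,0,0],
  [0,0,0,0,0.5,0,0],
  [0,0,0,0,0.6,0,0],
  [0,0,0,0,0.4,-0.5,0],
  [0,0,0,0,0,-0.8,0],
  [0,0,0,0,0,-1,0],
  [0,0,0,0,0.5,-1,0],
  [0,0,0,0,0.8,-1,0],
  [0,0,0,0,0.8,-0.5,0],
  [0,0,0,0,0,0,0],
])

```text
t: 15.5
tool_pos: [0.6032, -0.2677, 0.2407]
orientation: [3.086, 0.57, 0.005]
force: [-0.4, 0.2, -0.6]
opening: 0.0002
gripper_force: 0.0
```

```bash
python3 k.py; python3 - <<'E'
from h import *
c=read_camera('top')
a=cv2.resize(c['frame'][180:270,260:370,::-1],None,fx=5,fy=5,interpolation=2)
cv2.imwrite('pics/top6c.png',a)
E
```

```text
t 15.50 front 0.1758 side 0.0013 z 0.2407 yawY -69.1 tilt 0.3 F(front,side,z) [-0.37 -0.3  -0.59] open 0.000
units [-0.07 -3.79  4.89]
body px shift (0.0, 0.0, 0.986) lower (0.0, 0.0, 0.993)
px per mm back [-0.31252537 -0.1106673 ]
```

View pics/side5c.png

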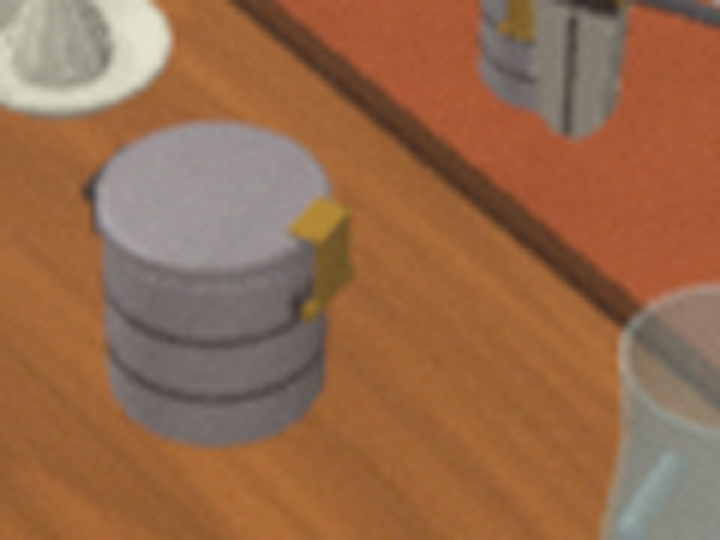

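View pics/top6c.png

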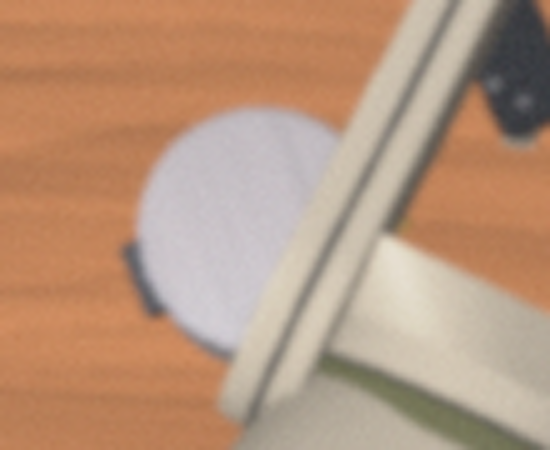

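The side view shows the lid shut and the clip upright at about (330,255) with its hook over the lid. The top view of the clip is blocked by the arm. One quick numeric check of the clip plate's slope, then I hand in.

```bash
python3 - <<'E'
from h import *
Ps=[]
for i in range(4):
    c=read_camera('side');W=cloud(c);h=cv2.cvtColor(c['frame'],cv2.COLOR_RGB2HSV)
    d=W[...,:2]-C;F=d@f;S=d@s_
    m=(h[...,1]>130)&(abs(h[...,0].astype(int)-22)<6)&(F>.05)&(F<.085)&(abs(S)<.02)&(W[...,2]>.098)&(W[...,2]<.126)
    Ps.append(np.c_[F[m],W[...,2][m]])
P=np.vstack(Ps);print(len(P),np.median(P,0),'slope',np.polyfit(P[:,1],P[:,0],1)[0])
E
```

```text
170 [0.06318462 0.11247858] slope -0.05301577047199499
```

Plate face at about 63 mm (64 mm expected) and vertical within noise, so the clip is closed.

```bash
python3 -c "
from plant import *
print(close_job())"
```

```text
the job is handed in; nothing more can be done
None
```

I shut the lid first, then pushed the clip upright to its stop; the canister didn't measurably move, nothing else was touched, and I handed the job in at about 16 s.

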